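Stack the keyed formers on the hook press

ROBOT

A 7-joint arm with a two-finger parallel gripper is mounted at the origin on the work surface. World frame = base frame: x ahead of the robot, y to its left, z up, the work surface at z = 0. Lengths are in mm, angles in rad, forces in N, time in s.
With the tool pointing down it reaches from about 400 to 925 mm from the base axis. Payload 5.6 kg.
Tool frame: the origin (TCP) lies midway between the tips of the shut fingers; the grasp point (between the pads) lies 19 mm behind it; z points along the fingers, y is the line along which they close (so a half turn about z gives the same grasp; the last joint's range is limited). The gripper opens to 85 mm and grips with 20 to 120 N. Pads are 22 mm wide; open, the fingers measure 114 mm over their backs; the gripper's body (76 mm by 85 mm) begins 54 mm behind the grasp point. The pads swing forward as they close: fully open they stand 13 mm farther back than shut.
Start: joints at [1.08, 0.468, -0.012, 1.603, 0.006, 1.071, -0.056], TCP at [281.401, -585.937, 231.29] pointing down, gripper open.
Joint ranges: [-2.53, 2.53], [-0.31, 2.02], [-1.57, 1.55], [0.28, 2.44], [-1.29, 4.43], [0.15, 1.84], [-2.92, 2.92]. Speed limits (rad/s): [2.57, 2.57, 3.14, 3.14, 3.14, 3.14, 3.14].

INTERFACE

Orientations are given as a 3x3 rotation matrix whose columns are the frame's x, y, z axes.
In Python, from bench import env gives the robot as it stands.
- The arm moves only by the tool move_arm, never from a script. Its argument "rows" is a list of rows, each a list of 2 entries, a list of its own where there are three numbers: the shift along the tool's x, y, z in m, then the turn about the tool's z in degrees. In form: [[[dx, dy, dz], twist], ...]. A call has 1 to 8 rows; each row is the pose to reach, as a shift and turn from the pose commanded when the call began, along the tool's axes at that moment; what a row does not reach only later rows make up. A row lasts 1/12 s, in which the tool goes at most 41.7 mm and 7.16 degrees, less where a joint would pass 70% of its speed; a pose out of reach is approached as far as the arm can. A call with a gripper value outside its range is refused whole. "grip" is the finger opening in m, from 0 to 0.0854, set as the call begins (left out, the last holds). The fingers move at their own pace and stop on an object; the grip force is fixed at half the most. Time passes only in rows, so rows that repeat a pose let the fingers close. It gives the time, the measured TCP pose, the force, the opening and the grip force at its end, in the units of the state.
- env.state(): the state, without advancing time (a new reading comes with each control period).
- env.grab_frame(name): name is "side" or "top" or "wrist"; returns the picture (420x560x3 uint8, blue, green, red); there is no depth.
- env.calibration(name): a dict with "fx", "fy", "cx", "cy" (pixels), "D" ([k1, k2, p1, p2, k3] as OpenCV has them; the pictures are not rectified), "rvec" (rotation vector, rad) and "tvec" (3), from world to camera coordinates, as OpenCV has them; the wrist camera has in their place "hand_eye" (4x4, takes a point from camera to tool coordinates, whose origin is the TCP and whose axes are the flange's). Camera axes: x right, y down, z forward; pixel columns grow to the right and rows downward; lengths in mm; the calibration is good to about 2 mm. A picture is of the moment at which its call begins: read the wrist's pose just before it. calibration takes no time and is no camera call.
- env.finish_job(): hands the job in; it is judged then, once.
The state is a dict: "time": time; "joint_pos": joint angles; "qd": joint speeds; "joint_efforts": joint torques, N m; "eef_pos": TCP position; "ee_rot": TCP orientation; "contact_force": force on the tool from outside, world axes, zero at the start; "torque": the same for the moment, N m; "grip_width": finger opening in mm; "finger_force": force on a finger pad.
Only numpy, scipy, OpenCV 4.12 (cv2) and the standard library are available. Lean on these libraries where they do the work, as an engineer would, in place of code of your own. Each camera call takes 0.05 s, during which the arm holds its last target. There are 200 camera calls.

TASK

Set up the green hook press: slide the long steel former onto the slanted D-shaped post, turned so that the flat in its bore meets the flat of the post, and fully home against the shoulder; then slide the short former on top of it the same way, fully home on the long one. Let go of both and leave the other things on the bench where they are.

Things in the scene. Friction and masses are not known exactly. Their poses are not given: they have to be found in the camera images.
- long_former (a point): long former: dark steel block 100 x 44 x 30 mm lying flat, D-hole through its 30 mm thickness (radius 14.8, flat 7.5 mm from bore axis). Point: on the bore axis, half-way up. z along the bore, up; x towards the square broad end, the side of the bore's flat. Along x: broad end +40 mm, tail tip -60; 44 mm wide in y from -22 to +40 (grip there, across the bore), tail 24 wide. 0.37 to 0.63 kg
- short_former (a point): short former: like the long one (30 mm thick, 44 mm wide, same D-hole) but 70 mm long: along x from -44 mm (tip of the 24 mm wide tail, which starts at -22) to +26 mm (square broad end, the side of the bore's flat). Point: on the bore axis, half-way up; axes as for the long former. 0.26 to 0.44 kg
- spindle: fixed D-post of the green press. Origin: on its axis, in the shoulder where the first former seats, 110 mm above the bench. z along the post to its tip, leaning 30 degrees from vertical towards the robot side; x square to it, towards the post's flat (faces up and away). Post 72 mm long, radius 13, flat 6 mm from axis. Seated, the long former's centre is at z 15 mm, the short one's at 45
- post_tip (a point): centre of the post's end face, 72 mm from the shoulder; the last 5 mm are tapered. A former goes on only with its x axis along the spindle's x (within about 7 degrees, 1.5 mm play) and slides freely. The shoulder is the 38 x 38 mm top of a slanted column, narrower than the formers. The press upright and lever stand beyond 150 mm to the spindle's -y side; +y side is free
- tin: about 80 mm across, 60 mm high, with hooks up to 97 mm, tin of bent copper slate hooks; a bystander to be left alone; origin at the centre of its underside
- punch_block: about 70 x 50 x 45 mm, steel punch block; a bystander to be left alone; origin at the centre of its underside
- mallet: about 290 mm long, head 100 x 110 x 70 mm, ash mallet lying down; a bystander to be left alone; origin at the centre of its underside
- slate: about 170 x 250 x 7 mm, dark slate tile lying flat; a bystander to be left alone; origin at the centre of its underside
- jar: about 64 mm across, 70 mm high, glass jar; a bystander to be left alone; origin at the centre of its underside
- wrench: steel wrench lying flat, a bystander to be left alone
Not all that is in view belongs to the job. Leave any purple look-alike of the part that bears short_former alone.

How it is judged:
By the outcome, as a careful person would: the job done as asked, in the order asked, and still so for the second after the job is handed in, with the robot touching nothing.
It also fails if it takes over 64 s, if anything falls off the work surface, if the arm or the gripper's body presses on something with over 40 N, if the wrist force passes 120 N, or if a joint passes its speed limit or range.

## Working session

There is one attempt and no reset: what is moved stays moved. The work goes in short steps, Python scripts to look and compute and a tool call to move; the robot and the scene stay as the last step left them, time stands still between calls to the robot, and variables do not carry over. Pictures are saved under pics/ and viewed, at most 10 in all, crops included, and the job is handed in when it is done.

Besides the shell and the picture viewer there is one more tool, called after "Request:" by a JSON object that holds its "method" and its "body", one argument or row to a line. move_arm: Moves the arm, as the interface text tells. Its arguments: {"type":"object","properties":{"rows":{"type":"array"},"grip":{"type":"number"}},"required":["rows"]}

```bash
mkdir -p pics; ls; python3 - <<'E'
from bench import env
import cv2
for n in ("side","top"):
    cv2.imwrite(f"pics/{n}0.png",env.grab_frame(n))
    print(n,env.calibration(n))
print(env.calibration("wrist")); print(env.state())
E
```

```text
pics
side {'fx': 393.70850962418007, 'fy': 393.70850962418007, 'cx': 281.56028610279003, 'cy': 206.73859658084876, 'D': array([0.01552109, 0.        , 0.        , 0.        , 0.        ]), 'rvec': array([ 0.78229808, -2.40815706,  1.32615892]), 'tvec': array([500.33680657, 259.6962825 , 884.34152636])}
top {'fx': 533.9135109453399, 'fy': 533.9135109453399, 'cx': 271.4548016009769, 'cy': 208.43854838886026, 'D': array([-0.12003791,  0.        ,  0.        ,  0.        ,  0.        ]), 'rvec': array([ 2.19474342, -2.16711404,  0.08197737]), 'tvec': array([  43.11986797,  614.37559145, 1527.92026651])}
{'fx': 317.91875381554263, 'fy': 317.91875381554263, 'cx': 272.50550867612935, 'cy': 206.95586051395424, 'D': array([-0.03159989,  0.        ,  0.        ,  0.        ,  0.        ]), 'hand_eye': array([[-3.92810281e-04, -9.59379564e-01, -2.82118233e-01,
         7.30050786e+01],
       [ 9.99999868e-01, -2.83817713e-04, -4.27201442e-04,
        -7.68640735e-01],
       [ 3.29778182e-04, -2.82118364e-01,  9.59379550e-01,
        -1.43480091e+02],
       [ 0.00000000e+00,  0.00000000e+00, 
[... 177 characters left out ...]
, 'qd': array([-0.00053475, -0.00193328,  0.00011008, -0.00237892,  0.00122224,
        0.00140434,  0.00060842]), 'joint_efforts': array([ 7.92192113e-04, -5.33522165e+01,  2.14576477e-02, -2.51967376e+01,
        1.14519725e-02,  4.24910802e-03, -1.40797360e-05]), 'eef_pos': array([ 281.16911189, -585.4993165 ,  230.42377969]), 'ee_rot': array([[ 9.01414354e-01,  4.32956731e-01, -7.95290391e-04],
       [ 4.32957443e-01, -9.01413334e-01,  1.36154851e-03],
       [-1.27393773e-04, -1.57164626e-03, -9.99998757e-01]]), 'contact_force': array([-0.20308978, -0.13887707, -0.26419114]), 'torque': array([-0.03785795,  0.01102085,  0.05914774]), 'finger_force': 0.0, 'grip_width': 85.59902261001369}
```

View pics/top0.png

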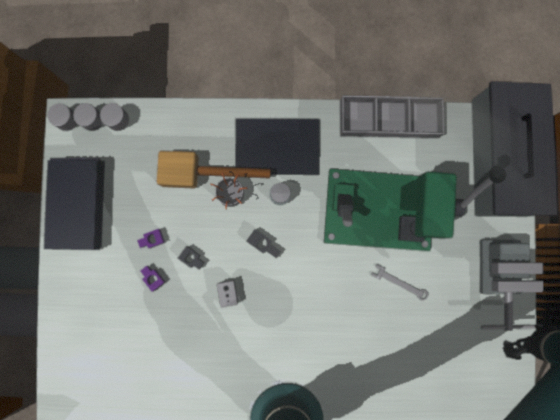

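View pics/side0.png

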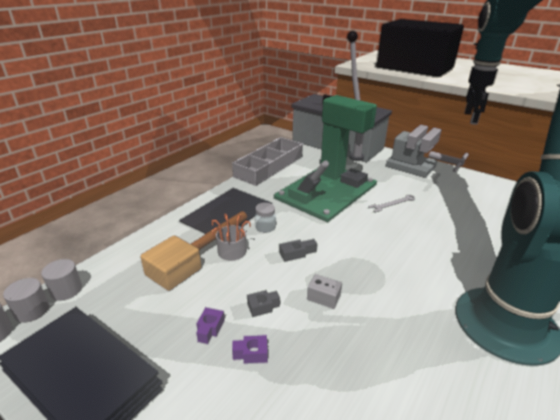

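The top view shows dark formers at (265,242) and (192,257), purple look-alikes at (151,239) and (152,278), the grey punch block at (228,292), and the post at about (347,205). The side view shows the formers at (297,248) and (263,302) and the post at (315,180). The candidates for the long former are (265,242), which is longer, and (192,257). I take the first as long and the second as short, and leave the purples alone. Next is a close crop.

```bash
cat > h.py <<'E'
import numpy as np, cv2
def ext(c):
    R=cv2.Rodrigues(c["rvec"])[0]; return R,c["tvec"]
def ray(c,uv,st=None):
    K=np.array([[c["fx"],0,c["cx"]],[0,c["fy"],c["cy"]],[0,0,1]])
    p=cv2.undistortPoints(np.array(uv,float).reshape(-1,1,2),K,c["D"]).reshape(-1,2)
    d=np.c_[p,np.ones(len(p))]
    if "hand_eye" in c:
        H=c["hand_eye"]; R=st["ee_rot"]@H[:3,:3]; o=st["ee_rot"]@H[:3,3]+st["eef_pos"]
        return o,d@R.T
    R,t=ext(c); return -R.T@t, d@R
def onplane(c,uv,z,st=None):
    o,d=ray(c,uv,st); return o+d*((z-o[2])/d[:,2])[:,None]
def proj(c,P,st=None):
    K=np.array([[c["fx"],0,c["cx"]],[0,c["fy"],c["cy"]],[0,0,1]])
    if "hand_eye" in c:
        H=c["hand_eye"]; Rw=st["ee_rot"]@H[:3,:3]; o=st["ee_rot"]@H[:3,3]+st["eef_pos"]
        R=Rw.T; t=-R@o
    else: R,t=ext(c)
    return cv2.projectPoints(np.array(P,float).reshape(-1,3),cv2.Rodrigues(R)[0],t,K,c["D"])[0].reshape(-1,2)
E
python3 - <<'E'
from h import *
from bench import env
t=cv2.imread("pics/top0.png"); s=cv2.imread("pics/side0.png")
c=lambda im,x,y,w,h,k:cv2.resize(im[y:y+h,x:x+w],(w*k,h*k),interpolation=cv2.INTER_CUBIC)
a=c(t,165,220,130,70,3)   # 390x210
b=c(t,320,160,65,50,6)    # 390x300
d=c(s,270,150,65,50,6)
e=c(s,235,230,130,70,3)
cv2.imwrite("pics/crop0.png",np.vstack([np.hstack([a,e]),np.hstack([b,d])]))
C=env.calibration("top")
hsv=cv2.cvtColor(t,cv2.COLOR_BGR2HSV)
m=((hsv[...,2]<95)&(hsv[...,1]<90)).astype(np.uint8)
for x,y,w,h in((235,222,60,40),(172,238,45,38)):
    mm=np.zeros_like(m); mm[y:y+h,x:x+w]=m[y:y+h,x:x+w]
    n,l,st,ce=cv2.connectedComponentsWithStats(mm)
    i=1+st[1:,4].argmax(); print(st[i],ce[i])
    cn=cv2.findContours((l==i).astype(np.uint8),0,1)[0][0]
    r=cv2.minAreaRect(cn); print(r, onplane(C,[r[0]],30)[0], onplane(C,cv2.boxPoints(r),30)[:,:2].round())
print(onplane(C,[[347,205]],150))
E
```

```text
[248 229  33  28 429] [263.39393939 242.56876457]
((265.5540466308594, 243.32432556152344), (34.293052673339844, 17.553394317626953), 35.53767776489258) [512.26468359  66.60172393  30.        ] [[520. 122.]
 [561.  93.]
 [505.  12.]
 [463.  40.]]
[179 246  27  22 329] [191.88145897 257.11550152]
((193.36000061035156, 257.52001953125), (24.400001525878906, 18.0), 36.869895935058594) [468.43733674 274.37550026  30.        ] [[468. 318.]
 [510. 288.]
 [469. 230.]
 [427. 261.]]
[[ 615.7879216  -151.48684216  150.        ]]
```

View pics/crop0.png

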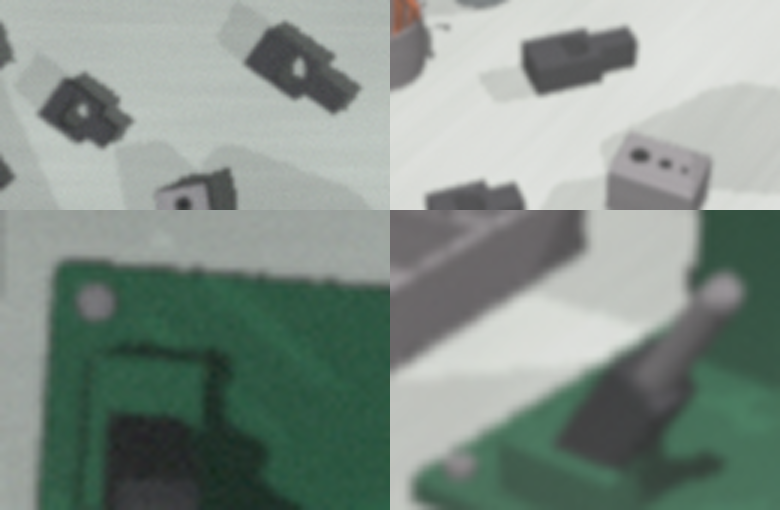

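The crop confirms the choice. The long former's bore is at (265,243) with its tail to the lower right, and the short former's bore is at (192,257), pointing the same way. In the side view the post tip is at (325,164). I'll move to a viewpoint over the press first.

```bash
cat >> h.py <<'E'
def go(st,P,yaw=None):
    R=st["ee_rot"]; d=R.T@(np.array(P,float)-st["eef_pos"])
    y0=np.degrees(np.arctan2(R[1,0],R[0,0])); tw=0 if yaw is None else (y0-yaw+180)%360-180
    print("shift",d.round(1),"twist",round(tw,1),"| pos",st["eef_pos"].round(1),"yaw",round(y0,1),"t",st["time"])
E
python3 - <<'E'
from h import *
from bench import env
go(env.state(),[480,-150,330],0)
E
```

```text
shift [ 367.8 -306.6  -99.1] twist 25.7 | pos [ 281.2 -585.5  230.4] yaw 25.7 t 0.1
```

Request:
{"method": "move_arm", "body": {
  "rows": [
    [[0.368,-0.307,-0.1],26],
    [[0.368,-0.307,-0.1],26],
    [[0.368,-0.307,-0.1],26],
    [[0.368,-0.307,-0.1],26],
    [[0.368,-0.307,-0.1],26],
    [[0.368,-0.307,-0.1],26],
    [[0.368,-0.307,-0.1],26],
    [[0.368,-0.307,-0.1],26]
  ],
  "grip": 0.085
}}

```text
time: 0.77
eef_pos: [416.9, -287.0, 299.6]
ee_rot: [[1.0, -0.006, -0.0], [-0.006, -1.0, 0.0], [-0.0, -0.0, -1.0]]
contact_force: [1.5, -0.4, 0.4]
grip_width: 85.1
finger_force: 0.0
```

```bash
python3 - <<'E'
from h import *
from bench import env
go(env.state(),[480,-150,330],0)
E
```

```text
shift [  62.2 -137.4  -30.4] twist -0.4 | pos [ 416.9 -287.   299.6] yaw -0.4 t 0.7667
```

Request:
{"method": "move_arm", "body": {
  "rows": [
    [[0.062,-0.137,-0.03],0],
    [[0.062,-0.137,-0.03],0],
    [[0.062,-0.137,-0.03],0],
    [[0.062,-0.137,-0.03],0],
    [[0.062,-0.137,-0.03],0],
    [[0.062,-0.137,-0.03],0]
  ]
}}

```text
time: 1.27
eef_pos: [480.0, -150.9, 329.4]
ee_rot: [[1.0, -0.002, 0.0], [-0.002, -1.0, -0.0], [0.0, 0.0, -1.0]]
contact_force: [0.4, -0.6, -0.5]
grip_width: 84.9
finger_force: 0.0
```

```bash
python3 - <<'E'
from h import *
from bench import env
import pickle
st=env.state(); im=env.grab_frame("wrist"); pickle.dump((st,im),open("w1.pkl","wb"))
cv2.imwrite("pics/w1.png",im); print(st["eef_pos"],st["qd"].round(3))
E
```

```text
[ 480.04311612 -150.85019461  329.35916808] [0.039 0.006 0.052 0.016 0.014 0.001 0.009]
```

View pics/w1.png

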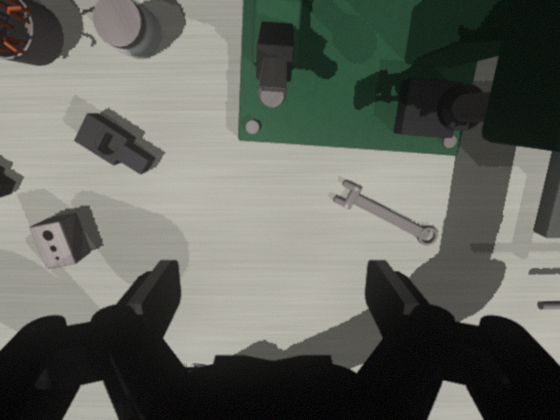

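The wrist view shows the post tip at (272,97), the shoulder at about (276,62), the long former at (118,142) and the green base edge from (240,140) to (455,155). I'll zoom in for exact pixels.

```bash
python3 - <<'E'
from h import *
from bench import env
import pickle
st,im=pickle.load(open("w1.pkl","rb")); C=env.calibration("wrist")
a=cv2.resize(im[10:130,235:315],None,fx=5,fy=5,interpolation=cv2.INTER_CUBIC)
b=cv2.resize(im[85:185,65:165],(400,400),interpolation=cv2.INTER_CUBIC)
b=np.vstack([b,np.zeros((200,400,3),np.uint8)])
o=np.hstack([a,b]); o=np.clip(o.astype(float)*1.7,0,255).astype(np.uint8)
cv2.imwrite("pics/w1c.png",o)
# base edges, plate top height guess: sample z=0..20
g=((im[...,1].astype(int)-im[...,2]>20)).astype(np.uint8)
L=[];F=[]
for x in range(250,450,5):
    ys=np.where(g[120:170,x])[0]
    if len(ys):F.append((x,120+ys.max()))
for y in range(30,130,5):
    xs=np.where(g[y,225:300])[0]
    if len(xs):L.append((225+xs.min(),y))
for n,p in(("front",F),("left",L)):
    for z in (0,15):
        w=onplane(C,p,z,st)[:,:2].astype(np.float32); v=cv2.fitLine(w,cv2.DIST_HUBER,0,.01,.01).ravel()
        print(n,z,v,np.degrees(np.arctan2(v[1],v[0])))
# dark former mask
hsv=cv2.cvtColor(im,cv2.COLOR_BGR2HSV); m=(hsv[...,2]<95).astype(np.uint8); mm=m*0; mm[95:180,70:170]=m[95:180,70:170]
n,l,s,ce=cv2.connectedComponentsWithStats(mm); i=1+s[1:,4].argmax(); print(s[i],ce[i])
E
```

```text
front 0 [ 6.8989940e-02  9.9761736e-01  5.0459946e+02 -2.8580768e+02] 86.04402
front 15 [ 6.8990059e-02  9.9761736e-01  5.0612201e+02 -2.8149335e+02] 86.044014
left 0 [ 9.9732047e-01 -7.3156379e-02  5.8422571e+02 -1.0463816e+02] -4.195299
left 15 [ 9.97320473e-01 -7.31561854e-02  5.83222290e+02 -1.06071045e+02] -4.1952887
[  75  109   88   65 3122] [117.16431775 141.06918642]
```

View pics/w1c.png

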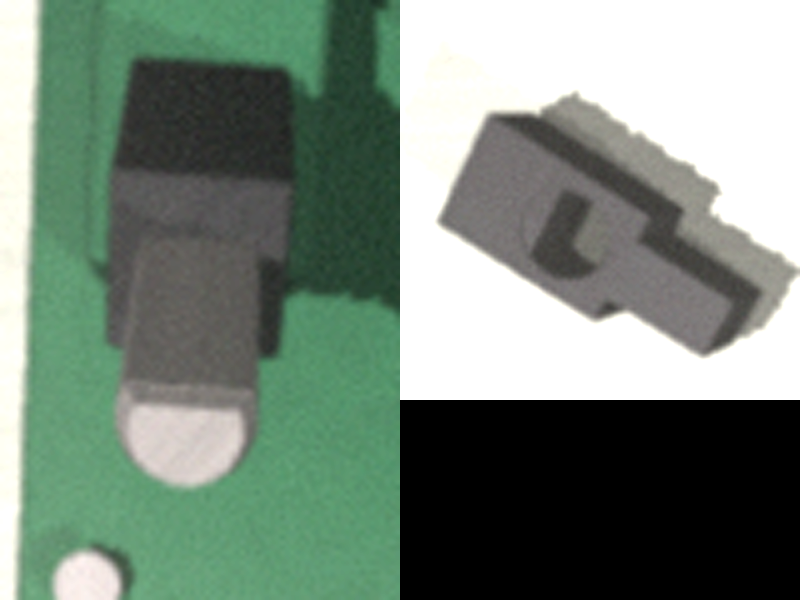

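Tip face centre is at about pixel (272.4,96), with the flat facing away. The long former's top corners are broad end (87.5,113) and (74.5,140.5), and width step (114.5,165).

```bash
python3 - <<'E'
from h import *
from bench import env
import pickle
st,_=pickle.load(open("w1.pkl","rb")); C=env.calibration("wrist"); T=env.calibration("top"); S=env.calibration("side")
tip=onplane(C,[[272.4,96]],172.4,st)[0]; print("tip",tip)
o1,d1=ray(C,[[272.4,96]],st); o2,d2=ray(S,[[325.3,163.7]])
A=np.c_[d1[0],-d2[0]]; k=np.linalg.lstsq(A,o2-o1,rcond=None)[0]; print("tri",o1+d1[0]*k[0],o2+d2[0]*k[1])
f=lambda p:(235+p[0]/5,10+p[1]/5)
def yaw(a,b,z):
    w=onplane(C,[f(a),f(b)],z,st); v=w[0]-w[1]; print("ydir len",np.linalg.norm(v),"yaw",np.degrees(np.arctan2(v[1],v[0]))-90, w.mean(0))
yaw((113,172),(293,180),119.5); yaw((125,385),(255,392),170.5)
g=lambda p:(65+(p[0]-400)/4,85+p[1]/4)
P=onplane(C,[g(p) for p in[(490,113),(438,222),(598,320),(733,300),(703,356),(562,230)]],30,st)[:,:2]
print(P.round(1)); 
e=P[0]-P[1]; print("broad len",np.linalg.norm(e)); a=P[1]-P[2]; print("side",np.linalg.norm(a),np.degrees(np.arctan2(a[1],a[0])))
x=(P[0]+P[1])/2-(P[3]+P[4])/2; print("axis",np.linalg.norm(x),np.degrees(np.arctan2(x[1],x[0])))
u=x/np.linalg.norm(x); print("bore",(P[0]+P[1])/2-40*u,(P[3]+P[4])/2+60*u)
E
```

```text
tip [ 567.88139018 -149.6051701   172.4       ]
tri [ 568.16583104 -149.60141338  166.80937167] [ 565.69501612 -150.85473109  166.68281897]
ydir len 36.578286722250766 yaw -2.471745194548717 [ 619.78046697 -152.95249558  119.5       ]
ydir len 23.338452796207388 yaw -3.05810213949583 [ 575.06990627 -150.16571567  170.5       ]
[[555.1 100.8]
 [519.  125. ]
 [484.4  73.3]
 [491.2  24.4]
 [471.4  37.3]
 [515.8  81.6]]
broad len 43.47557635385698
side 62.20672884445076 56.28930810458677
axis 99.19985035861534 55.81330625522325
bore [514.55763548  79.85454036] [515.00723259  80.51643301]
```

```bash
python3 - <<'E'
from h import *
from bench import env
go(env.state(),[514.8,80.2,110],56)
E
```

```text
shift [  34.5 -233.1  218.9] twist -56.3 | pos [ 479.3 -152.6  329. ] yaw -0.3 t 1.3167
```

Request:
{"method": "move_arm", "body": {
  "rows": [
    [[0.034,-0.233,0.1],-56],
    [[0.034,-0.233,0.1],-56],
    [[0.034,-0.233,0.1],-56],
    [[0.034,-0.233,0.1],-56],
    [[0.034,-0.233,0.219],-56],
    [[0.034,-0.233,0.219],-56],
    [[0.034,-0.233,0.219],-56],
    [[0.034,-0.233,0.219],-56]
  ]
}}

```text
time: 1.98
eef_pos: [514.3, 75.2, 115.2]
ee_rot: [[0.562, 0.827, -0.0], [0.827, -0.562, -0.001], [-0.001, 0.0, -1.0]]
contact_force: [1.9, 0.2, -0.1]
grip_width: 84.9
finger_force: 0.0
```

```bash
python3 - <<'E'
from h import *
from bench import env
st=env.state(); C=env.calibration("wrist"); im=env.grab_frame("wrist")
cv2.imwrite("pics/w2.png",im)
u=np.array([np.cos(np.radians(56)),np.sin(np.radians(56)),0])
print(proj(C,[[514.8,80.2,30],np.array([514.8,80.2,30])+40*u,np.array([514.8,80.2,30])-60*u],st).round())
go(st,[514.8,80.2,5],56)
E
```

```text
[[269. 209.]
 [269. 155.]
 [270. 280.]]
shift [  4.5  -2.5 110.2] twist -0.2 | pos [514.3  75.2 115.2] yaw 55.8 t 1.9833
```

View pics/w2.png

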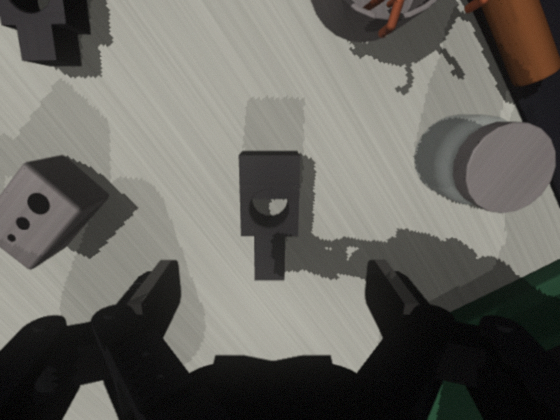

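The projected bore (269,209), broad end (y 155) and tail (y 280) agree with the picture.

```bash
python3 - <<'E'
from h import *
from bench import env
go(env.state(),[514.8,80.2,5],56)
E
```

```text
shift [  4.3   4.7 102.6] twist 0.3 | pos [509.8  79.1 107.6] yaw 56.3 t 2.0333
```

Request:
{"method": "move_arm", "body": {
  "rows": [
    [[0,0,0.03],0],
    [[0,0,0.05],0],
    [[0,0,0.07],0],
    [[0,0,0.07],0],
    [[0,0,0.07],0]
  ]
}}

```text
time: 2.45
eef_pos: [513.6, 75.0, 46.3]
ee_rot: [[0.566, 0.824, -0.003], [0.824, -0.566, -0.001], [-0.003, -0.002, -1.0]]
contact_force: [-0.5, -0.4, 0.4]
grip_width: 85.1
finger_force: 0.0
```

```bash
python3 - <<'E'
from h import *
from bench import env
go(env.state(),[514.8,80.2,5],56)
E
```

```text
shift [ 5.1 -1.9 41.2] twist -0.5 | pos [513.6  75.   46.3] yaw 55.5 t 2.45
```

Request:
{"method": "move_arm", "body": {
  "rows": [
    [[0.005,-0.002,0.02],0],
    [[0.005,-0.002,0.035],0],
    [[0.005,-0.002,0.041],0],
    [[0.005,-0.002,0.041],0],
    [[0.005,-0.002,0.041],0],
    [[0.005,-0.002,0.041],0]
  ]
}}

```text
time: 2.95
eef_pos: [516.6, 81.8, 7.4]
ee_rot: [[0.565, 0.825, 0.002], [0.825, -0.565, 0.0], [0.001, 0.002, -1.0]]
contact_force: [0.2, 0.5, 0.1]
grip_width: 84.8
finger_force: 0.0
```

Request:
{"method": "move_arm", "body": {
  "rows": [
    [[0,0,0],0],
    [[0,0,0],0],
    [[0,0,0],0],
    [[0,0,0],0],
    [[0,0,0],0],
    [[0,0,0],0],
    [[0,0,0],0],
    [[0,0,0],0]
  ],
  "grip": 0.03
}}

```text
time: 3.62
eef_pos: [515.9, 82.0, 6.8]
ee_rot: [[0.564, 0.826, 0.001], [0.826, -0.564, -0.0], [0.0, 0.001, -1.0]]
contact_force: [-1.9, -0.7, 6.4]
grip_width: 42.9
finger_force: 62.6
```

Gripped at 43 mm. Lift, then carry it to the post, where the tip will pivot the former to 30° in the grip.

Request:
{"method": "move_arm", "body": {
  "rows": [
    [[0,0,-0.03],0],
    [[0,0,-0.07],0],
    [[0,0,-0.11],0],
    [[0,0,-0.15],0],
    [[0,0,-0.19],0],
    [[0,0,-0.22],0],
    [[0,0,-0.22],0],
    [[0,0,-0.22],0]
  ]
}}

```text
time: 4.28
eef_pos: [515.8, 81.8, 227.0]
ee_rot: [[0.564, 0.825, 0.002], [0.825, -0.564, -0.0], [0.001, 0.002, -1.0]]
contact_force: [-1.2, -0.1, -5.3]
grip_width: 42.9
finger_force: 64.1
```

```bash
python3 - <<'E'
from h import *
from bench import env
go(env.state(),[542,-148.4,205],-3.6)
E
```

```text
shift [-175.3  151.5   22.1] twist 59.2 | pos [515.8  81.8 227. ] yaw 55.6 t 4.2833
```

Request:
{"method": "move_arm", "body": {
  "rows": [
    [[-0.025,0.02,0],7],
    [[-0.05,0.043,0],14],
    [[-0.075,0.065,0],21],
    [[-0.1,0.087,0],28],
    [[-0.125,0.108,0],35],
    [[-0.15,0.13,0],42],
    [[-0.165,0.143,0],49],
    [[-0.172,0.149,0.01],56]
  ]
}}

```text
time: 4.95
eef_pos: [540.6, -148.8, 214.3]
ee_rot: [[1.0, -0.018, -0.002], [-0.018, -1.0, -0.002], [-0.002, 0.002, -1.0]]
contact_force: [0.7, 0.0, -5.0]
grip_width: 42.7
finger_force: 64.1
```

Request:
{"method": "move_arm", "body": {
  "rows": [
    [[0,0,0.01],3.2],
    [[0,0,0.01],3.2],
    [[0,0,0.01],3.2]
  ]
}}

```text
time: 5.2
eef_pos: [539.6, -143.3, 203.2]
ee_rot: [[0.998, -0.06, -0.006], [-0.06, -0.998, 0.002], [-0.006, -0.001, -1.0]]
contact_force: [0.1, 0.8, -4.3]
grip_width: 42.5
finger_force: 63.8
```

```bash
python3 - <<'E'
from h import *
from bench import env
go(env.state(),[542,-148.4,185],-3.6)
E
```

```text
shift [ 2.8  4.9 18.2] twist 0.2 | pos [ 539.6 -143.3  203.2] yaw -3.4 t 5.2
```

Request:
{"method": "move_arm", "body": {
  "rows": [
    [[0.002,0.004,0.008],0],
    [[0.002,0.004,0.016],0],
    [[0.002,0.004,0.02],0],
    [[0.002,0.004,0.024],0],
    [[0.002,0.004,0.028],0],
    [[0.002,0.004,0.028],0]
  ]
}}

```text
time: 5.7
eef_pos: [542.7, -148.0, 180.4]
ee_rot: [[0.998, -0.061, -0.001], [-0.061, -0.998, -0.0], [-0.001, 0.0, -1.0]]
contact_force: [-9.6, 0.9, 12.7]
grip_width: 42.6
finger_force: 66.6
```

```bash
python3 - <<'E'
from h import *
from bench import env
go(env.state(),[542,-148.4,167],-3.6); print(env.state()["contact_force"])
E
```

```text
shift [-0.7  0.5 13.4] twist 0.1 | pos [ 542.7 -148.   180.4] yaw -3.5 t 5.7
[-9.64404728  0.86549397 12.68608972]
```

Request:
{"method": "move_arm", "body": {
  "rows": [
    [[0,0,0.003],0],
    [[0,0,0.006],0],
    [[0,0,0.009],0],
    [[0,0,0.012],0],
    [[0,0,0.012],0]
  ]
}}

```text
time: 6.12
eef_pos: [540.5, -147.9, 169.5]
ee_rot: [[0.998, -0.062, -0.005], [-0.062, -0.998, -0.001], [-0.005, 0.001, -1.0]]
contact_force: [-20.3, 3.2, 25.5]
grip_width: 42.7
finger_force: 78.1
```

```bash
python3 - <<'E'
from h import *
from bench import env
st=env.state();go(st,[542,-148.4,167],-3.6); print(st["contact_force"])
s=env.grab_frame("side"); w=env.grab_frame("wrist")
a=cv2.resize(s[110:210,250:350],(400,400),interpolation=cv2.INTER_CUBIC)
cv2.imwrite("pics/t1.png",np.hstack([a,cv2.resize(w[80:380,130:430],(400,400))]))
E
```

```text
shift [1.5 0.4 2.4] twist 0.1 | pos [ 540.5 -147.9  169.5] yaw -3.5 t 6.1167
[-20.26984148   3.2433102   25.46323073]
```

View pics/t1.png

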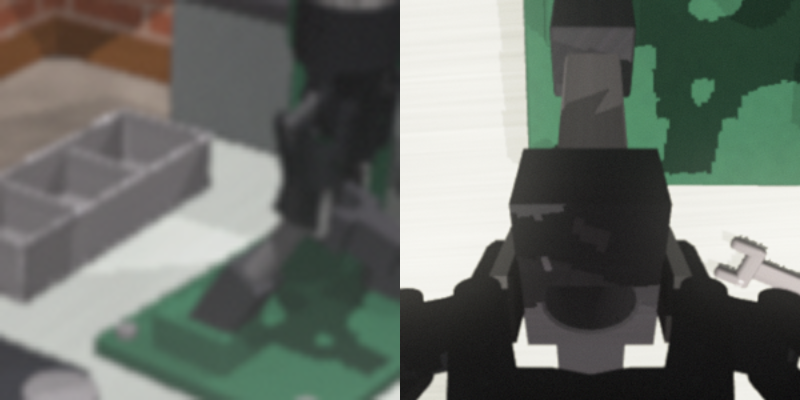

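The wrist crop shows the former tilted with its broad end up, top edge at y≈234 and lower edge at y≈192 in the full frame. I'll compute the tilt from its corners.

```bash
cat >> h.py <<'E'
def former_pose(C,px,pts):
    K=np.array([[C["fx"],0,C["cx"]],[0,C["fy"],C["cy"]],[0,0,1]])
    ok,r,t=cv2.solvePnP(np.array(pts,float),np.array(px,float),K,C["D"],flags=cv2.SOLVEPNP_SQPNP)
    r,t=cv2.solvePnPRefineLM(np.array(pts,float),np.array(px,float),K,C["D"],r,t)
    H=C["hand_eye"]; R=H[:3,:3]@cv2.Rodrigues(r)[0]; p=H[:3,:3]@t.ravel()+H[:3,3]
    q=cv2.projectPoints(np.array(pts,float),r,t,K,C["D"])[0].reshape(-1,2)-px
    print("R in tool\n",R.round(3),"\npos in tool",p.round(1),"tilt",np.degrees(np.arctan2(-R[2,0],R[0,0])).round(1),"yaw",np.degrees(np.arctan2(R[1,0],R[0,0])).round(1),"res",np.abs(q).max().round(1))
E
python3 - <<'E'
from h import *
from bench import env
C=env.calibration("wrist")
# former y: x fwd(tool x), z up => y = left (-tool y) = image left
px=[(212.5,233.7),(334,233.7),(221.5,192.5),(325,192.5),(225,338.7),(321,338.7)]
former_pose(C,px,[(40,22,15),(40,-22,15),(40,22,-15),(40,-22,-15),(-22,22,15),(-22,-22,15)])
former_pose(C,px[:4],[(40,22,15),(40,-22,15),(40,22,-15),(40,-22,-15)])
E
```

```text
R in tool
 [[ 0.959  0.001 -0.285]
 [ 0.001 -1.    -0.   ]
 [-0.285  0.    -0.959]] 
pos in tool [ -3.   -1.1 -11.2] tilt 16.5 yaw 0.1 res 1.5
R in tool
 [[ 0.962 -0.    -0.271]
 [-0.001 -1.    -0.002]
 [-0.271  0.002 -0.962]] 
pos in tool [ -3.2  -1.  -12.1] tilt 15.7 yaw -0.0 res 1.4
```

Request:
{"method": "move_arm", "body": {
  "rows": [
    [[0,0,0.003],0],
    [[0,0,0.006],0],
    [[0,0,0.009],0],
    [[0,0,0.012],0],
    [[0,0,0.012],0]
  ]
}}

```text
time: 6.63
eef_pos: [539.8, -147.8, 158.8]
ee_rot: [[0.998, -0.062, -0.007], [-0.062, -0.998, -0.001], [-0.007, 0.001, -1.0]]
contact_force: [-25.9, 3.2, 38.7]
grip_width: 42.8
finger_force: 96.1
```

```bash
python3 - <<'E'
from h import *
from bench import env
st=env.state();go(st,[542,-148.4,167],-3.6); print(st["contact_force"])
w=env.grab_frame("wrist")
g=cv2.cvtColor(w,cv2.COLOR_BGR2GRAY).astype(float)
np.save("t2.npy",w)
o=cv2.resize(w[80:380,130:430],(600,600)); cv2.imwrite("pics/t2.png",np.clip(o*1.8,0,255).astype(np.uint8))
E
```

```text
shift [ 2.2  0.5 -8.3] twist 0.1 | pos [ 539.8 -147.8  158.8] yaw -3.5 t 6.6333
[-25.92163985   3.24987394  38.66019955]
```

View pics/t2.png

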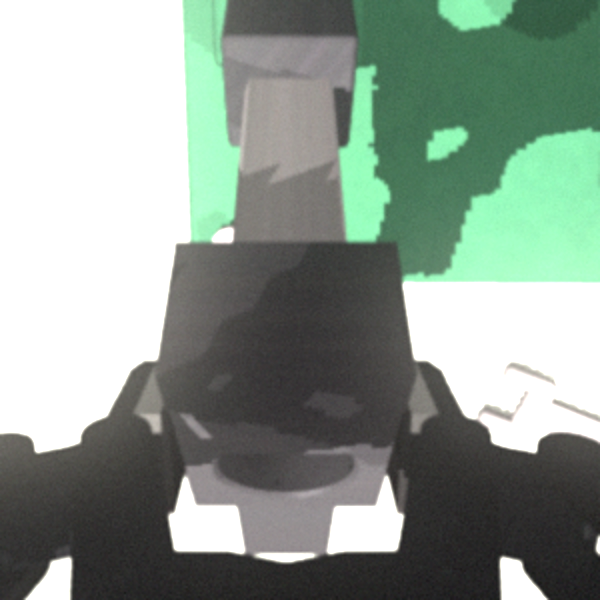

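The broad end's lower edge runs (176..400, 243), the upper edge (157..414, ~377), and the step is at y 505 (192..390), all in crop pixels.

```bash
python3 - <<'E'
from h import *
from bench import env
C=env.calibration("wrist")
f=lambda x,y:(130+x/2,80+y/2)
pt=[(40,22,15),(40,-22,15),(40,22,-15),(40,-22,-15),(-22,22,15),(-22,-22,15)]
px=[f(157,377),f(414,377),f(176,243),f(400,243),f(190,505),f(387,505)]
former_pose(C,px,pt); former_pose(C,px[:4],pt[:4])
E
```

```text
R in tool
 [[ 0.839 -0.004 -0.544]
 [-0.012 -1.    -0.01 ]
 [-0.543  0.015 -0.839]] 
pos in tool [ -2.5  -0.6 -13.3] tilt 32.9 yaw -0.8 res 3.9
R in tool
 [[ 0.826 -0.01  -0.563]
 [-0.023 -1.    -0.016]
 [-0.563  0.027 -0.826]] 
pos in tool [ -2.6  -0.1 -11.1] tilt 34.3 yaw -1.6 res 0.9
```

Tilt is about 31°. Lift, then line the bore up on the post axis 13 mm off the tip.

Request:
{"method": "move_arm", "body": {
  "rows": [
    [[0,0,-0.03],0],
    [[0,0,-0.055],0],
    [[0,0,-0.055],0],
    [[0.015,0.002,-0.055],0],
    [[0.015,0.002,-0.045],0],
    [[0.015,0.002,-0.035],0],
    [[0.015,0.002,-0.035],0],
    [[0.015,0.002,-0.035],0]
  ]
}}

```text
time: 7.35
eef_pos: [556.3, -150.7, 186.7]
ee_rot: [[0.998, -0.062, -0.005], [-0.062, -0.998, 0.001], [-0.005, -0.001, -1.0]]
contact_force: [-0.2, -0.6, -3.8]
grip_width: 42.9
finger_force: 90.5
```

```bash
python3 - <<'E'
from h import *
from bench import env
st=env.state();go(st,[556.6,-149.7,184],-3.6); print(st["contact_force"])
s=env.grab_frame("wrist"); cv2.imwrite("pics/t3.png",np.clip(cv2.resize(s[80:380,130:430],(600,600))*1.8,0,255).astype(np.uint8))
E
```

```text
shift [ 0.3 -1.   2.7] twist 0.1 | pos [ 556.3 -150.7  186.7] yaw -3.5 t 7.35
[-0.20762596 -0.64026291 -3.80138708]
```

View pics/t3.png

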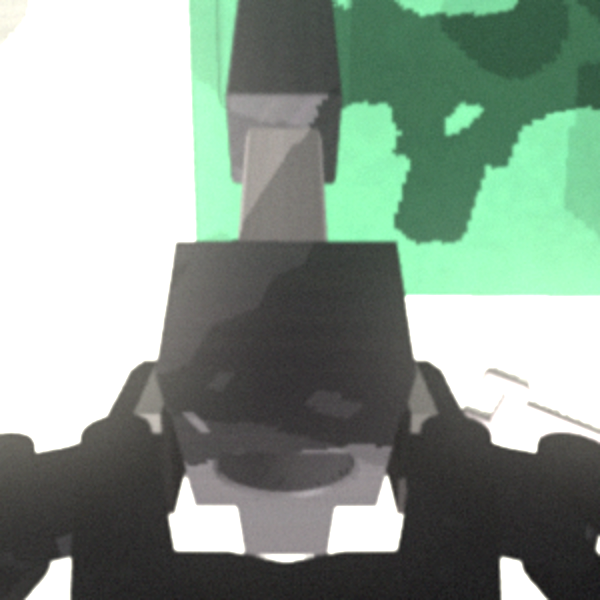

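The former keeps its tilt, and the post (x≈284) is centred under it (x≈286). Now slide along the axis in steps.

Request:
{"method": "move_arm", "body": {
  "rows": [
    [[0.004,0,0.007],0],
    [[0.008,0,0.014],0],
    [[0.01,0,0.0173],0],
    [[0.012,0,0.0208],0],
    [[0.014,0,0.0242],0],
    [[0.014,0,0.0242],0]
  ]
}}

```text
time: 7.9
eef_pos: [571.3, -151.7, 166.8]
ee_rot: [[0.998, -0.062, -0.003], [-0.062, -0.998, 0.0], [-0.003, 0.0, -1.0]]
contact_force: [-3.4, 0.4, -4.2]
grip_width: 42.5
finger_force: 92.0
```

```bash
cat > s.py <<'E'
from h import *
from bench import env
import sys
st=env.state()
def spin(b,off=(-2.6,0.6,12.5),psi=-3.6,tip=(568,-150,172.4)):
    c,s=np.cos(np.radians(psi)),np.sin(np.radians(psi)); h=np.sqrt(3)/2
    zs=np.array([-.5*c,-.5*s,h]); xs=np.array([h*c,h*s,.5]); ys=np.cross(zs,xs)
    d=b+np.array(off)-np.array(tip); return d@xs,d@ys,d@zs+72
print("TCP",st["eef_pos"].round(1),"spindle x,y,s",np.round(spin(st["eef_pos"]),1),"F",st["contact_force"].round(1),"T",st["torque"].round(2),"grip",st["grip_width"],st["finger_force"],st["time"])
E
python3 s.py
```

```text
TCP [ 571.3 -151.7  166.8] spindle x,y,s [ 4.1 -1.  77.6] F [-3.4  0.4 -4.2] T [ 0.32  0.67 -0.04] grip 42.548297479982566 91.97344489395618 7.9
```

Request:
{"method": "move_arm", "body": {
  "rows": [
    [[0,0,0],0],
    [[0,0,0],0]
  ]
}}

```text
time: 8.07
eef_pos: [571.7, -151.6, 164.2]
ee_rot: [[0.998, -0.062, -0.001], [-0.062, -0.998, 0.001], [-0.002, -0.0, -1.0]]
contact_force: [-1.9, 1.2, -4.3]
grip_width: 43.1
finger_force: 92.0
```

```bash
python3 s.py
```

```text
TCP [ 571.7 -151.6  164.2] spindle x,y,s [ 3.1 -0.9 75.2] F [-1.9  1.2 -4.3] T [ 0.27  0.43 -0.01] grip 43.091577679788465 91.96497537195683 8.0667
```

Request:
{"method": "move_arm", "body": {
  "rows": [
    [[0.001,0,0.004],0],
    [[0.0035,0,0.0085],0],
    [[0.006,0,0.013],0],
    [[0.0085,0,0.018],0],
    [[0.0085,0,0.018],0],
    [[0.0085,0,0.018],0]
  ]
}}

```text
time: 8.57
eef_pos: [580.7, -152.4, 146.1]
ee_rot: [[0.998, -0.062, -0.001], [-0.062, -0.998, 0.0], [-0.001, -0.0, -1.0]]
contact_force: [-2.0, 1.3, -6.5]
grip_width: 43.4
finger_force: 92.1
```

```bash
python3 s.py
```

```text
TCP [ 580.7 -152.4  146.1] spindle x,y,s [ 1.9 -1.2 54.9] F [-2.   1.3 -6.5] T [0.2  0.16 0.02] grip 43.38080899715978 92.0872351527214 8.5667
```

Request:
{"method": "move_arm", "body": {
  "rows": [
    [[0.004,0,0.007],0],
    [[0.008,0,0.014],0],
    [[0.012,0,0.021],0],
    [[0.016,0,0.028],0],
    [[0.018,0,0.0315],0],
    [[0.018,0,0.0315],0],
    [[0.018,0,0.0315],0]
  ]
}}

```text
time: 9.15
eef_pos: [598.6, -153.5, 114.8]
ee_rot: [[0.998, -0.062, -0.0], [-0.062, -0.998, 0.0], [-0.001, -0.0, -1.0]]
contact_force: [-1.0, 1.5, -7.7]
grip_width: 42.8
finger_force: 92.2
```

```bash
python3 s.py
```

```text
TCP [ 598.6 -153.5  114.8] spindle x,y,s [ 1.9 -1.2 18.9] F [-1.   1.5 -7.7] T [ 0.3   0.22 -0.01] grip 42.7729912664163 92.18563221395016 9.15
```

Nearly home. Press gently until there is contact.

Request:
{"method": "move_arm", "body": {
  "rows": [
    [[0.001,0,0.0017],0],
    [[0.002,0,0.0035],0],
    [[0.003,0,0.005],0],
    [[0.0035,0,0.006],0],
    [[0.0035,0,0.006],0],
    [[0.0035,0,0.006],0]
  ]
}}

```text
time: 9.65
eef_pos: [600.8, -153.7, 111.0]
ee_rot: [[0.998, -0.062, -0.003], [-0.062, -0.998, -0.0], [-0.003, 0.0, -1.0]]
contact_force: [-11.1, 2.9, 7.4]
grip_width: 42.9
finger_force: 94.1
```

```bash
python3 s.py
```

```text
TCP [ 600.8 -153.7  111. ] spindle x,y,s [ 1.9 -1.2 14.5] F [-11.1   2.9   7.4] T [ 0.65  2.07 -0.02] grip 42.94578541791783 94.10739853978157 9.65
```

Home against the shoulder (s≈14.5 with contact force). Release and retreat up.

Request:
{"method": "move_arm", "body": {
  "rows": [
    [[0,0,0],0],
    [[0,0,0],0],
    [[0,0,0],0],
    [[0,0,-0.01],0],
    [[0,0,-0.04],0],
    [[0,0,-0.08],0],
    [[0,0,-0.12],0],
    [[0,0,-0.16],0]
  ],
  "grip": 0.08
}}

```text
time: 10.32
eef_pos: [602.4, -154.0, 272.4]
ee_rot: [[0.998, -0.062, 0.002], [-0.062, -0.998, -0.0], [0.002, 0.0, -1.0]]
contact_force: [0.9, -1.0, -0.4]
grip_width: 79.5
finger_force: 0.0
```

```bash
python3 s.py; python3 - <<'E'
from h import *
from bench import env
go(env.state(),[480,250,270],55)
E
```

```text
TCP [ 602.4 -154.   272.4] spindle x,y,s [ 83.9  -1.4 153.4] F [ 0.9 -1.  -0.4] T [-0.   -0.08  0.03] grip 79.50329237369886 0.0 10.3167
shift [-147.2 -395.7    2. ] twist -58.5 | pos [ 602.4 -154.   272.4] yaw -3.5 t 10.3167
```

Request:
{"method": "move_arm", "body": {
  "rows": [
    [[-0.147,-0.396,0],-58],
    [[-0.147,-0.396,0],-58],
    [[-0.147,-0.396,0],-58],
    [[-0.147,-0.396,0],-58],
    [[-0.147,-0.396,0],-58],
    [[-0.147,-0.396,0],-58],
    [[-0.147,-0.396,0],-58],
    [[-0.147,-0.396,0],-58]
  ]
}}

```text
time: 10.98
eef_pos: [505.5, 167.0, 271.0]
ee_rot: [[0.587, 0.81, 0.003], [0.81, -0.587, 0.0], [0.002, 0.003, -1.0]]
contact_force: [-0.5, 0.4, 0.3]
grip_width: 80.0
finger_force: 0.0
```

```bash
python3 - <<'E'
from h import *
from bench import env
go(env.state(),[472,277,200],55)
E
```

```text
shift [ 69.2 -91.9  70.9] twist -0.9 | pos [505.5 167.  271. ] yaw 54.1 t 10.9833
```

Request:
{"method": "move_arm", "body": {
  "rows": [
    [[0.065,-0.086,0.07],-1],
    [[0.065,-0.086,0.07],-1],
    [[0.065,-0.086,0.07],-1],
    [[0.065,-0.086,0.07],-1],
    [[0.065,-0.086,0.07],-1],
    [[0.065,-0.086,0.07],-1]
  ],
  "grip": 0.085
}}

```text
time: 11.48
eef_pos: [475.6, 268.4, 200.2]
ee_rot: [[0.577, 0.817, 0.001], [0.817, -0.577, -0.0], [0.001, 0.001, -1.0]]
contact_force: [0.2, -0.5, -0.3]
grip_width: 85.1
finger_force: 0.0
```

```bash
python3 - <<'E'
from h import *
from bench import env
C=env.calibration("wrist")
st=env.state(); im=env.grab_frame("wrist"); np.save("short.npy",im)
hsv=cv2.cvtColor(im,cv2.COLOR_BGR2HSV); 
c=proj(C,[[474,282,30]],st)[0]; print(st["eef_pos"],c)
x,y=c.astype(int); m=(hsv[...,2]<95).astype(np.uint8); mm=m*0; mm[y-70:y+70,x-70:x+70]=m[y-70:y+70,x-70:x+70]
n,l,s,ce=cv2.connectedComponentsWithStats(mm); i=1+s[1:,4].argmax(); print(s[i],ce[i])
cn=max(cv2.findContours((l==i).astype(np.uint8),0,1)[0],key=len)
ap=cv2.approxPolyDP(cn,2.5,True)[:,0]; print(ap.tolist())
print(onplane(C,ap,30,st)[:,:2].round(1).tolist())
print("median V/S",np.median(hsv[l==i],0))
g=im[int(ce[i][1])-55:int(ce[i][1])+55,x].mean(1); print(g.astype(int).tolist(),int(ce[i][1])-55)
E
```

```text
[475.56095199 268.3995247  200.19090447] [263.36288136 179.17189166]
[ 234  146   58   71 3294] [261.85306618 177.96782028]
[[237, 146], [234, 149], [236, 195], [246, 197], [246, 215], [277, 214], [281, 208], [280, 196], [291, 191], [291, 155], [277, 146]]
[[472.2, 323.6], [468.1, 322.9], [441.7, 284.8], [448.8, 277.2], [437.3, 261.8], [464.1, 244.1], [471.2, 247.0], [477.7, 258.1], [489.8, 255.9], [510.3, 285.9], [504.0, 301.0]]
median V/S [20. 13. 63.]
[146, 151, 151, 152, 147, 146, 148, 145, 145, 146, 148, 146, 146, 148, 148, 146, 143, 150, 149, 150, 148, 150, 143, 115, 67, 43, 48, 56, 60, 62, 61, 59, 58, 57, 57, 57, 61, 62, 59, 60, 60, 57, 60, 60, 60, 64, 75, 107, 137, 151, 151, 150, 153, 153, 152, 153, 153, 155, 148, 127, 83, 48, 42, 41, 45, 47, 51, 59, 59, 58, 59, 60, 60, 58, 59, 60, 61, 58, 58, 60, 59, 60, 61, 57, 59, 56, 61, 59, 60, 58, 59, 59, 58, 59, 85, 134, 164, 167, 170, 171, 169, 165, 156, 149, 152, 150, 150, 150, 146, 152] 122
```

```bash
python3 - <<'E'
from h import *
from bench import env
go(env.state(),[471.7,289.5,110],55.3)
E
```

```text
shift [ 15.1 -16.4  90.5] twist -0.6 | pos [476.2 267.7 200.5] yaw 54.7 t 11.5333
```

Request:
{"method": "move_arm", "body": {
  "rows": [
    [[0.015,-0.016,0.03],-0.6],
    [[0.015,-0.016,0.06],-0.6],
    [[0.015,-0.016,0.09],-0.6],
    [[0.015,-0.016,0.09],-0.6],
    [[0.015,-0.016,0.09],-0.6],
    [[0.015,-0.016,0.09],-0.6]
  ]
}}

```text
time: 12.03
eef_pos: [472.1, 289.8, 111.5]
ee_rot: [[0.57, 0.821, 0.003], [0.821, -0.57, 0.001], [0.003, 0.002, -1.0]]
contact_force: [-0.9, 0.1, 0.6]
grip_width: 85.0
finger_force: 0.0
```

```bash
python3 - <<'E'
from h import *
from bench import env
C=env.calibration("wrist")
st=env.state(); im=env.grab_frame("wrist"); np.save("short2.npy",im)
hsv=cv2.cvtColor(im,cv2.COLOR_BGR2HSV); 
c=proj(C,[[471.7,289.5,30]],st)[0]; print(st["eef_pos"],c)
x,y=c.astype(int); m=(hsv[...,2]<95).astype(np.uint8); mm=m*0; mm[y-80:y+80,x-70:x+70]=m[y-80:y+80,x-70:x+70]
n,l,s,ce=cv2.connectedComponentsWithStats(mm); i=1+s[1:,4].argmax(); print(s[i],ce[i])
cn=max(cv2.findContours((l==i).astype(np.uint8),0,1)[0],key=len)
ap=cv2.approxPolyDP(cn,2.5,True)[:,0]
R=st["ee_rot"]
W=onplane(C,ap,30,st); T=(W-st["eef_pos"])@R
for a,w,t in zip(ap,W,T): print(a,w[:2].round(1),"tool",t[:2].round(1))
E
```

```text
[472.14407302 289.77189926 111.4538967 ] [272.23165963 217.0109779 ]
[ 241  176  101  104 7089] [285.44308083 226.3008887 ]
[245 176] [473.3 326.1] tool [ 30.3 -19.9]
[241 183] [467.9 323.6] tool [ 25.1 -22.9]
[243 244] [441.  284.5] tool [-22.3 -22.7]
[256 245] [448.7 278.1] tool [-23.2 -12.8]
[256 269] [436.8 261.6] tool [-43.5 -13.1]
[285 270] [455.  247.9] tool [-44.4   9.6]
[288 261] [461.2 253. ] tool [-36.6  11.9]
[297 268] [463.7 244. ] tool [-42.7  19. ]
[331 279] [480.4 220.5] tool [-52.4  46.2]
[340 274] [488.6 220.2] tool [-48.   53.1]
[341 240] [504.2 244.4] tool [-19.2  52.1]
[332 243] [497.3 246.3] tool [-21.6  45.3]
[313 236] [488.4 259.4] tool [-15.9  30.6]
[312 209] [499.4 277.8] tool [ 5.5 29.1]
[316 188] [510.4 289.5] tool [21.4 31.4]
[297 176] [503.9 304.8] tool [30.2 17.5]
```

Bore is within 1 mm of the tool axis. Descend, gripping a little higher on this one so the pads stay clear of the long former, then close.

Request:
{"method": "move_arm", "body": {
  "rows": [
    [[0,-0.001,0.04],0],
    [[0,-0.001,0.075],0],
    [[0,-0.001,0.1],0],
    [[0,-0.001,0.1],0],
    [[0,-0.001,0.1],0],
    [[0,-0.001,0.1],0]
  ]
}}

```text
time: 12.58
eef_pos: [471.2, 291.7, 11.9]
ee_rot: [[0.569, 0.822, 0.003], [0.822, -0.569, 0.002], [0.004, 0.002, -1.0]]
contact_force: [0.7, 0.7, 0.2]
grip_width: 85.4
finger_force: 0.0
```

Request:
{"method": "move_arm", "body": {
  "rows": [
    [[0,0,0],0],
    [[0,0,0],0],
    [[0,0,0],0],
    [[0,0,0],0],
    [[0,0,0],0],
    [[0,0,0],0],
    [[0,0,0],0],
    [[0,0,0],0]
  ],
  "grip": 0.03
}}

```text
time: 13.25
eef_pos: [470.5, 290.9, 11.0]
ee_rot: [[0.569, 0.823, 0.002], [0.823, -0.569, 0.001], [0.002, 0.002, -1.0]]
contact_force: [-0.8, -1.8, 7.7]
grip_width: 42.7
finger_force: 61.9
```

Request:
{"method": "move_arm", "body": {
  "rows": [
    [[0,0,-0.03],0],
    [[0,0,-0.07],0],
    [[0,0,-0.11],0],
    [[0,0,-0.15],0],
    [[0,0,-0.19],0],
    [[0,0,-0.23],0],
    [[0,0,-0.23],0],
    [[0,0,-0.23],0]
  ]
}}

```text
time: 13.92
eef_pos: [470.3, 291.0, 241.6]
ee_rot: [[0.569, 0.822, 0.004], [0.822, -0.569, 0.002], [0.004, 0.003, -1.0]]
contact_force: [-0.8, 0.5, -4.8]
grip_width: 42.4
finger_force: 63.7
```

```bash
python3 - <<'E'
from h import *
from bench import env
go(env.state(),[542,-149,240],-3.6)
E
```

```text
shift [-321.1  309.2    1.2] twist 58.9 | pos [470.3 291.  241.6] yaw 55.3 t 13.9167
```

Request:
{"method": "move_arm", "body": {
  "rows": [
    [[-0.029,0.029,0],7],
    [[-0.058,0.056,0],14],
    [[-0.087,0.084,0],21],
    [[-0.116,0.112,0],28],
    [[-0.145,0.14,0],35],
    [[-0.174,0.168,0],42],
    [[-0.203,0.196,0],49],
    [[-0.232,0.224,0],56]
  ]
}}

```text
time: 14.58
eef_pos: [520.0, -29.9, 237.0]
ee_rot: [[1.0, -0.018, -0.005], [-0.018, -1.0, -0.0], [-0.005, 0.0, -1.0]]
contact_force: [0.5, 0.1, -3.5]
grip_width: 43.1
finger_force: 63.7
```

```bash
python3 - <<'E'
from h import *
from bench import env
go(env.state(),[548,-148.8,205],-3.6)
E
```

```text
shift [ 30.2 118.4  31.9] twist 2.6 | pos [520.  -29.9 237. ] yaw -1.0 t 14.5833
```

Request:
{"method": "move_arm", "body": {
  "rows": [
    [[0.01,0.035,0],3],
    [[0.018,0.07,0],3],
    [[0.026,0.1,0.015],3],
    [[0.028,0.112,0.032],3],
    [[0.028,0.112,0.032],3],
    [[0.028,0.112,0.032],3]
  ]
}}

```text
time: 15.08
eef_pos: [546.1, -140.2, 204.0]
ee_rot: [[0.998, -0.065, -0.007], [-0.065, -0.998, 0.002], [-0.007, -0.001, -1.0]]
contact_force: [-0.5, 0.4, -2.3]
grip_width: 42.6
finger_force: 63.6
```

```bash
python3 - <<'E'
from h import *
from bench import env
go(env.state(),[548,-148.8,188],-3.6)
E
```

```text
shift [ 2.6  8.5 16. ] twist -0.2 | pos [ 546.1 -140.2  204. ] yaw -3.8 t 15.0833
```

Request:
{"method": "move_arm", "body": {
  "rows": [
    [[0.002,0.008,0.008],0],
    [[0.002,0.008,0.014],0],
    [[0.002,0.008,0.014],0],
    [[0.002,0.008,0.014],0]
  ]
}}

```text
time: 15.42
eef_pos: [549.8, -147.2, 193.1]
ee_rot: [[0.998, -0.062, -0.001], [-0.062, -0.998, 0.0], [-0.001, -0.0, -1.0]]
contact_force: [1.2, -0.5, -3.9]
grip_width: 42.5
finger_force: 63.6
```

```bash
python3 - <<'E'
from h import *
from bench import env
st=env.state(); go(st,[548,-148.8,185.7],-3.6); print(st["contact_force"])
E
```

```text
shift [-1.7  1.7  7.4] twist 0.0 | pos [ 549.8 -147.2  193.1] yaw -3.6 t 15.4167
[ 1.22397579 -0.47146968 -3.89296637]
```

Request:
{"method": "move_arm", "body": {
  "rows": [
    [[-0.002,0.001,0.004],0],
    [[-0.003,0.001,0.008],0],
    [[-0.0045,0.001,0.012],0],
    [[-0.006,0.001,0.0155],0],
    [[-0.007,0.001,0.0185],0],
    [[-0.007,0.001,0.0185],0]
  ]
}}

```text
time: 15.92
eef_pos: [544.3, -148.5, 179.7]
ee_rot: [[0.998, -0.063, 0.004], [-0.063, -0.998, -0.002], [0.005, 0.001, -1.0]]
contact_force: [-10.0, 2.1, 24.1]
grip_width: 42.7
finger_force: 70.6
```

```bash
python3 - <<'E'
from h import *
from bench import env
st=env.state(); go(st,[542.7,-148.8,172],-3.6); print(st["contact_force"])
im=env.grab_frame("wrist"); np.save("st1.npy",im)
ref=np.load("t2.npy")
for n,q in(("ref",ref),("now",im)):
    print(n,q[180:350:3,260:266].mean((1,2)).astype(int).tolist())
    for y in (215,235,255,270,285): print(y,q[y,180:370:4].mean(1).astype(int).tolist())
E
```

```text
shift [-1.6  0.4  7.7] twist -0.0 | pos [ 544.3 -148.5  179.7] yaw -3.6 t 15.9167
[-9.98141901  2.068471   24.05042362]
ref [70, 70, 70, 69, 71, 68, 70, 53, 46, 45, 44, 42, 43, 42, 39, 37, 33, 34, 35, 34, 34, 32, 33, 31, 33, 32, 30, 30, 31, 32, 30, 29, 29, 31, 31, 31, 31, 31, 41, 40, 42, 43, 41, 37, 38, 38, 39, 40, 46, 76, 81, 82, 82, 82, 81, 81, 81]
215 [240, 240, 241, 239, 239, 240, 239, 237, 238, 76, 62, 63, 60, 59, 54, 51, 52, 50, 47, 45, 44, 41, 43, 36, 34, 35, 33, 32, 35, 35, 36, 33, 32, 35, 39, 39, 38, 44, 58, 57, 66, 62, 63, 83, 114, 112, 118, 117]
235 [239, 240, 240, 240, 239, 238, 239, 238, 153, 66, 61, 64, 58, 54, 53, 50, 48, 46, 42, 38, 37, 32, 32, 32, 31, 30, 33, 34, 32, 34, 33, 35, 36, 41, 37, 40, 41, 44, 59, 235, 235, 234, 235, 235, 236, 237, 236, 237]
255 [241, 241, 240, 240, 240, 240, 239, 226, 62, 62, 58, 55, 56, 53, 42, 42, 36, 38, 33, 31, 35, 32, 30, 26, 30, 32, 32, 31, 31, 35, 32, 32, 36, 38, 40, 41, 44, 44, 45, 145, 238, 238, 239, 240, 240, 239, 241, 240]
270 [240, 239, 240, 153, 58, 55, 74, 63, 50, 51, 49, 46, 44, 40, 48, 45, 41, 35, 36, 29, 29, 29, 33, 30, 29,
[... 891 characters left out ...]
, 37, 38, 41, 41, 43, 55, 237, 236, 234, 236, 237, 237, 237, 238, 237, 238, 238]
255 [242, 241, 242, 241, 242, 242, 241, 242, 85, 80, 65, 60, 59, 48, 47, 45, 44, 41, 39, 37, 34, 36, 37, 33, 33, 32, 32, 35, 34, 35, 36, 37, 37, 41, 42, 46, 44, 72, 74, 238, 238, 239, 238, 239, 239, 240, 240, 232]
270 [241, 241, 240, 171, 58, 56, 72, 82, 78, 60, 43, 53, 50, 49, 50, 44, 46, 82, 53, 45, 43, 39, 34, 34, 30, 34, 34, 34, 33, 34, 32, 37, 36, 38, 39, 41, 37, 38, 72, 74, 73, 49, 50, 89, 240, 240, 240, 239]
285 [241, 196, 52, 50, 52, 77, 75, 75, 43, 38, 40, 48, 51, 48, 47, 43, 38, 34, 28, 35, 29, 32, 31, 32, 30, 29, 28, 30, 33, 38, 41, 44, 33, 73, 72, 73, 27, 29, 29, 68, 71, 70, 55, 40, 41, 81, 155, 184]
```

```bash
cat > tilt.py <<'E'
from h import *
from bench import env
from scipy.optimize import fsolve
C=env.calibration("wrist"); I={"ee_rot":np.eye(3),"eef_pos":np.zeros(3)}
def solve(L,v,tx,tz,bx,cx=572.,cz=174.7):
    def f(q):
        th,z0=np.radians(q[0]),q[1]
        P=[bx+L*np.cos(th)+15*np.sin(th),0,-z0-L*np.sin(th)+15*np.cos(th)]
        X=cx-tx-bx
        return [proj(C,[P],I)[0][1]-v, z0+X*np.tan(th)-15/np.cos(th)+(tz-cz)]
    q=fsolve(f,[20,5]); print("tilt %.1f z0 %.1f"%tuple(q)); return q
if __name__=="__main__":
    solve(40,201.5,539.8,158.8,-2.6); solve(26,209.5,544.3,179.7,-.3)
E
python3 tilt.py
```

```text
tilt 36.0 z0 9.2
tilt 7.8 z0 6.3
```

Request:
{"method": "move_arm", "body": {
  "rows": [
    [[-0.001,0,0.003],0],
    [[-0.001,0,0.006],0],
    [[-0.002,0,0.009],0],
    [[-0.002,0,0.009],0],
    [[-0.002,0,0.009],0]
  ]
}}

```text
time: 16.38
eef_pos: [540.9, -148.2, 170.3]
ee_rot: [[0.998, -0.063, 0.001], [-0.063, -0.998, -0.001], [0.001, 0.001, -1.0]]
contact_force: [-15.0, 3.4, 26.9]
grip_width: 42.7
finger_force: 79.8
```

```bash
cat > look.py <<'E'
from h import *
from bench import env
from tilt import solve
st=env.state(); print(st["eef_pos"].round(1),st["contact_force"].round(1),st["finger_force"])
im=env.grab_frame("wrist"); np.save("st.npy",im)
# lower front edge: strongest brightness drop up the centre columns, and the white/dark widths by row
col=im[180:260,262:266].mean((1,2)); print(col.astype(int).tolist())
d=np.convolve(col,[1,1,1,-1,-1,-1],"valid"); v=180+d.argmin()+2.5; print("edge",v)
for y in range(200,290,6):
    r=im[y].mean(1); L=np.where(r[180:272]>120)[0]; R=np.where(r[272:370]>90)[0]
    print(y,180+L.max() if len(L) else None,272+R.min() if len(R) else None,end=" | ")
solve(26,v,st["eef_pos"][0],st["eef_pos"][2],-.3)
E
python3 look.py
```

```text
[ 540.9 -148.2  170.3] [-15.    3.4  26.9] 79.82583772391081
[73, 72, 71, 72, 71, 73, 72, 71, 71, 71, 71, 72, 70, 72, 71, 72, 72, 71, 71, 71, 72, 74, 73, 73, 72, 73, 74, 72, 63, 46, 40, 39, 38, 38, 40, 39, 37, 38, 38, 38, 38, 37, 38, 38, 38, 36, 38, 37, 37, 37, 35, 37, 36, 36, 37, 37, 35, 35, 36, 35, 35, 35, 34, 35, 34, 35, 35, 35, 35, 34, 35, 34, 35, 32, 34, 34, 34, 36, 37, 37]
edge 208.5
200 246 301 | 206 246 301 | 212 224 322 | 218 222 323 | 224 221 323 | 230 220 324 | 236 219 326 | 242 218 327 | 248 217 328 | 254 211 333 | 260 202 337 | 266 194 351 | 272 191 354 | 278 188 357 | 284 185 360 | tilt 31.3 z0 2.0tilt.py:11: RuntimeWarning: The iteration is not making good progress, as measured by the 
 improvement from the last five Jacobian evaluations.
  q=fsolve(f,[20,5]); print("tilt %.1f z0 %.1f"%tuple(q)); return q
```

```bash
python3 - <<'E'
from h import *
im=np.load("st.npy"); o=cv2.resize(im[190:340,180:370],(760,600),interpolation=cv2.INTER_CUBIC).astype(float)
cv2.imwrite("pics/t4.png",np.clip((o-20)*3,0,255).astype(np.uint8))
E
```

```text
(no output)
```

View pics/t4.png

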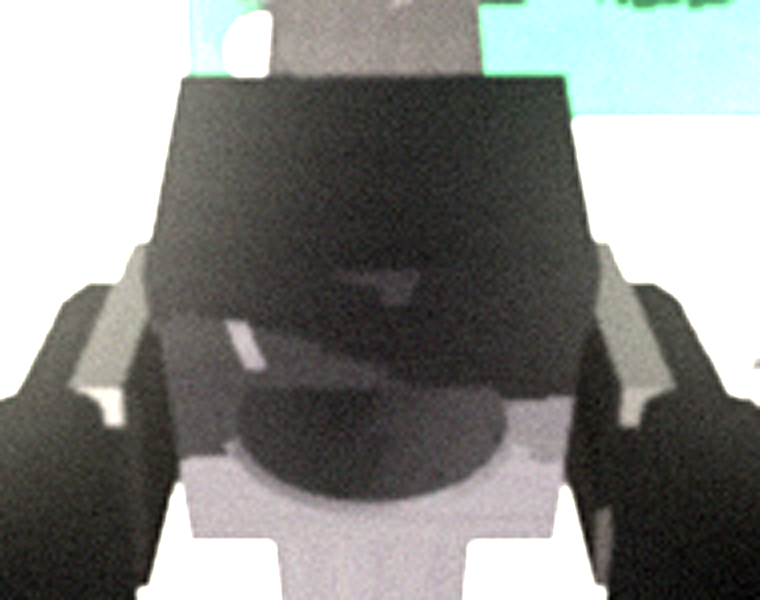

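The last crop shows the short former's lower front edge at y≈77, upper front edge y≈312 and step y≈537 in crop pixels, with the bore clear.

```bash
python3 - <<'E'
from h import *
from bench import env
C=env.calibration("wrist")
f=lambda x,y:(180+x/4,190+y/4)
pt=[(26,22,15),(26,-22,15),(26,22,-15),(26,-22,-15),(-22,22,15),(-22,-22,15)]
px=[f(147,310),f(600,310),f(183,77),f(565,77),f(190,537),f(555,537)]
former_pose(C,px,pt)
px[0]=f(147,290);px[1]=f(600,290); former_pose(C,px,pt)
f0=[2,3,4,5]; former_pose(C,[px[i] for i in f0],[pt[i] for i in f0])
E
```

```text
R in tool
 [[ 0.882  0.001 -0.471]
 [ 0.001 -1.    -0.001]
 [-0.471  0.    -0.882]] 
pos in tool [ 0.7 -1.  -8.5] tilt 28.1 yaw 0.1 res 1.6
R in tool
 [[ 0.904  0.001 -0.428]
 [ 0.001 -1.    -0.001]
 [-0.428  0.    -0.904]] 
pos in tool [ 0.5 -1.  -7.5] tilt 25.4 yaw 0.1 res 0.7
R in tool
 [[ 0.917  0.004 -0.398]
 [ 0.005 -1.     0.004]
 [-0.398 -0.005 -0.917]] 
pos in tool [ 0.5 -0.9 -7.1] tilt 23.5 yaw 0.3 res 0.4
```

Request:
{"method": "move_arm", "body": {
  "rows": [
    [[0.002,0,0],0],
    [[0.003,0,0.002],0],
    [[0.003,0,0.003],0],
    [[0.003,0,0.003],0]
  ]
}}

```text
time: 16.77
eef_pos: [540.6, -148.2, 167.1]
ee_rot: [[0.998, -0.064, -0.006], [-0.064, -0.998, -0.0], [-0.006, 0.001, -1.0]]
contact_force: [-24.6, 3.7, 34.7]
grip_width: 42.6
finger_force: 85.8
```

```bash
python3 - <<'E'
from h import *
from bench import env
st=env.state(); print(st["eef_pos"].round(1),st["contact_force"].round(1),st["time"])
im=env.grab_frame("wrist"); C=env.calibration("wrist")
c=lambda x,a,b:im[a:b,x-2:x+3].mean((1,2))
col=c(300,195,235); e=195+np.convolve(col,[1,1,1,-1,-1,-1],"valid").argmin()+2.5
print(c(300,195,235).astype(int).tolist())
s=c(232,300,345); print(s.astype(int).tolist()); st_=300+np.convolve(s,[1,1,1,-1,-1,-1],"valid").argmax()+2.5
r=im[int(e)+4].mean(1); print("edge y",e,"step y",st_, [180+np.where(r[180:272]>120)[0].max(), 272+np.where(r[272:370]>90)[0].min()])
E
```

```text
[ 540.6 -148.2  167.1] [-24.6   3.7  34.7] 16.7667
[86, 85, 84, 82, 83, 83, 82, 81, 80, 79, 79, 79, 77, 76, 74, 58, 41, 36, 37, 38, 37, 36, 38, 36, 37, 36, 35, 37, 37, 37, 37, 37, 37, 37, 37, 38, 36, 36, 38, 35]
[48, 49, 48, 54, 76, 83, 84, 84, 85, 85, 83, 84, 84, 85, 84, 84, 85, 84, 85, 83, 84, 83, 83, 87, 136, 211, 235, 238, 238, 238, 236, 235, 236, 237, 237, 236, 236, 236, 237, 237, 237, 237, 238, 236, 235]
edge y 210.5 step y 324.5 [np.int64(222), np.int64(323)]
```

Request:
{"method": "move_arm", "body": {
  "rows": [
    [[0,0,-0.03],0],
    [[0,0,-0.055],0],
    [[0,0,-0.055],0],
    [[0.012,0.002,-0.055],0],
    [[0.012,0.002,-0.045],0],
    [[0.012,0.002,-0.03],0],
    [[0.012,0.002,-0.03],0],
    [[0.012,0.002,-0.03],0]
  ]
}}

```text
time: 17.48
eef_pos: [554.2, -151.0, 190.7]
ee_rot: [[0.998, -0.064, -0.004], [-0.064, -0.998, 0.001], [-0.005, -0.001, -1.0]]
contact_force: [0.1, 0.5, -3.8]
grip_width: 42.8
finger_force: 80.6
```

```bash
sed -i 's/off=(-2.6,0.6,12.5)/off=(0.5,1.0,8)/' s.py; python3 s.py
```

```text
TCP [ 554.2 -151.   190.7] spindle x,y,s [  1.6  -0.9 101.4] F [ 0.1  0.5 -3.8] T [-0.   -0.07 -0.03] grip 42.75812099574347 80.62878862023354 17.4833
```

Request:
{"method": "move_arm", "body": {
  "rows": [
    [[0.003,0,0.005],0],
    [[0.006,0,0.01],0],
    [[0.0085,0,0.015],0],
    [[0.011,0,0.0195],0],
    [[0.0125,0,0.022],0],
    [[0.0125,0,0.022],0],
    [[0.0125,0,0.022],0]
  ]
}}

```text
time: 18.07
eef_pos: [568.5, -151.8, 171.4]
ee_rot: [[0.998, -0.063, 0.0], [-0.063, -0.998, 0.0], [0.0, -0.0, -1.0]]
contact_force: [-2.0, 1.6, 1.1]
grip_width: 42.7
finger_force: 83.5
```

```bash
python3 s.py
```

```text
TCP [ 568.5 -151.8  171.4] spindle x,y,s [ 4.5 -0.7 77.5] F [-2.   1.6  1.1] T [ 0.43  0.54 -0.02] grip 42.730006063290524 83.49147722125053 18.0667
```

Request:
{"method": "move_arm", "body": {
  "rows": [
    [[0,0,0.002],0],
    [[0.002,0,0.006],0],
    [[0.0045,0,0.0105],0],
    [[0.0065,0,0.0145],0],
    [[0.0065,0,0.0145],0],
    [[0.0065,0,0.0145],0]
  ]
}}

```text
time: 18.57
eef_pos: [574.2, -152.3, 155.0]
ee_rot: [[0.998, -0.063, -0.002], [-0.063, -0.998, 0.001], [-0.002, -0.001, -1.0]]
contact_force: [-1.9, 1.9, -6.1]
grip_width: 42.5
finger_force: 82.9
```

```bash
python3 s.py
```

```text
TCP [ 574.2 -152.3  155. ] spindle x,y,s [ 1.2 -0.9 60.4] F [-1.9  1.9 -6.1] T [ 0.46  0.33 -0.  ] grip 42.49273404508354 82.8681980073452 18.5667
```

Sliding freely. There are 15 mm left to the long former; go 18 along the axis and look for contact.

Request:
{"method": "move_arm", "body": {
  "rows": [
    [[0.002,0,0.0035],0],
    [[0.004,0,0.007],0],
    [[0.006,0,0.0104],0],
    [[0.0075,0,0.013],0],
    [[0.009,0,0.0156],0],
    [[0.009,0,0.0156],0],
    [[0.009,0,0.0156],0]
  ]
}}

```text
time: 19.15
eef_pos: [580.4, -152.3, 141.9]
ee_rot: [[0.998, -0.063, -0.008], [-0.063, -0.998, 0.001], [-0.008, -0.001, -1.0]]
contact_force: [-18.3, 5.8, 12.2]
grip_width: 42.7
finger_force: 85.8
```

```bash
python3 s.py
```

```text
TCP [ 580.4 -152.3  141.9] spindle x,y,s [-0.  -0.5 46.1] F [-18.3   5.8  12.2] T [1.06 2.85 0.02] grip 42.65687839935363 85.78592464327812 19.15
```

Request:
{"method": "move_arm", "body": {
  "rows": [
    [[0,0,0],0],
    [[0,0,0],0],
    [[0,0,0],0],
    [[0,0,-0.01],0],
    [[0,0,-0.04],0],
    [[0,0,-0.08],0],
    [[0,0,-0.08],0],
    [[0,0,-0.08],0]
  ],
  "grip": 0.08
}}

```text
time: 19.82
eef_pos: [586.2, -153.9, 224.7]
ee_rot: [[0.998, -0.064, 0.007], [-0.064, -0.998, -0.002], [0.007, 0.002, -1.0]]
contact_force: [0.1, -0.3, -0.8]
grip_width: 79.9
finger_force: 0.0
```

```bash
python3 s.py; cat > chk.py <<'E'
from h import *
from bench import env
C=env.calibration("wrist"); st=env.state(); im=env.grab_frame("wrist"); cv2.imwrite("pics/chk.png",im)
c,s=np.cos(np.radians(-3.6)),np.sin(np.radians(-3.6)); h=np.sqrt(3)/2
zs=np.array([-.5*c,-.5*s,h]); xs=np.array([h*c,h*s,.5]); ys=np.cross(zs,xs); O=np.array([568,-150,172.4])-72*zs
P=lambda x,y,z:O+x*xs+y*ys+z*zs
K=[(26,0,60),(26,0,30),(40,0,30),(40,0,0)]
for a in (15,-15): # down columns at lateral +-15 mm: expected edge rows, and measured brightness steps
    q=proj(C,[P(x,a,z) for x,_,z in K],st); print("expect",a,q.round(0).tolist())
    u=int(q[:2,0].mean()); g=cv2.GaussianBlur(im,(3,3),0).mean(2)[:,u-2:u+3].mean(1); d=np.abs(np.convolve(g,[1,1,0,-1,-1],"same"))
    print("steps",[(i,int(d[i]),int(g[i-4]),int(g[i+4])) for i in range(30,250) if d[i]>8 and d[i]==d[max(0,i-4):i+5].max()])
E
python3 chk.py
```

```text
TCP [ 586.2 -153.9  224.7] spindle x,y,s [ 46.4  -1.7 114.8] F [ 0.1 -0.3 -0.8] T [ 0.07 -0.   -0.01] grip 79.85003190828327 0.0 19.8167
expect 15 [[247.0, 216.0], [249.0, 184.0], [248.0, 169.0], [250.0, 143.0]]
steps [(37, 192, 199, 89), (48, 105, 91, 162), (67, 115, 162, 88), (88, 52, 78, 102), (108, 13, 102, 92), (145, 51, 80, 45), (171, 45, 45, 74), (186, 31, 68, 46), (218, 45, 49, 79), (235, 12, 79, 69), (248, 18, 71, 85)]
expect -15 [[294.0, 216.0], [292.0, 184.0], [293.0, 169.0], [291.0, 143.0]]
steps [(37, 192, 198, 86), (79, 58, 84, 48), (87, 50, 48, 89), (115, 70, 93, 44), (145, 17, 38, 25), (146, 17, 37, 26), (171, 13, 27, 34), (184, 17, 33, 35), (218, 49, 39, 72), (238, 14, 74, 61), (246, 22, 61, 80)]
```

Edges are measured at rows 145, 171, 186 and 218, against 143, 169, 184 and 216 predicted for both formers fully seated. That is a uniform 2 px shift, so both are home.

```bash
python3 -c "
from bench import env
print(env.finish_job())"
```

```text
the job is handed in; nothing more can be done
None
```

The long former is seated on the post against the shoulder and the short one home on top of it. Both are released, the other things on the bench were left alone, and I handed the job in at about 20 s; the hand-in returned no verdict.

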